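# Draw plate out of its case

### The job

Take the steel draw plate out of its wooden case: tip its nose up over the end lip, draw it out endwise from under the brass keeper without wrenching it against the case, and lay it flat on the cork mat. Then shut the case's lid fully, leaving the rings, the brass link and the jar where they are.

Things in the scene. Friction and masses are not known exactly. Their poses are not given: they have to be found in the camera images.
- case: Open wooden case fixed to the bench, 84 (x) x 222 (y) x 30 mm high; origin under the centre of its base, z up, long axis y. Long sides (7 thick) and the tail end wall (+y end, inner face y = 103) stand to z 30. The plate lies along y at x = 0 in a slot 30 wide on a bed at z 13; shoulders beside it (z 18) are flush with its top, so its edges cannot be gripped there. All mm, case frame.
- scoop_edge (a point): Edge of the bed (case y = 25, z 13) where the thumb scoop begins: the plate's tail stands out over the scoop from here to the tail end wall, and the plate rocks on this edge when the tail is pressed down, so that its nose rises. The plate slides easily on the waxed wood (friction about 0.25); a fingertip pressed on it drags it along.
- scoop_mid (a point): Middle of the thumb scoop's floor (case y = 64, z 4). The scoop is 78 long (y 25 to 103), 50 wide (x -25 to 25), its floor 9 mm below the plate's underside; its shoulders reach z 18.
- lip (a point): Middle of the top of the lip across the nose end of the case (case y -111 to -103, top z 20: 7 mm above the bed, 2 above the lying plate's top). The lip is the only wall at this end, 70 mm long between the case's sides, whose ends stand to z 30.
- keeper (a point): Centre of the fixed brass keeper bar across the slot, 60 (x) x 14 (y) x 5 mm, at case y -9 to 5, underside z 24 (6 mm above the lying plate), top z 29. The plate passes under it and cannot be lifted straight out.
- plate_center (a point): Centre (half-way up) of the loose steel draw plate, a flat bar 26 (x) x 200 (y) x 5 mm (z up), about 0.19 kg, with two rows of small holes, largest at the tail. Its y axis runs along its length, at the start nearly along the case's y. Its nose is the -y end (at the case's lip), its tail the +y end.
- plate_nose (a point): Point on the plate at the middle of its nose end face, half-way up (100 mm from plate_center along -y).
- mat: Cork mat fixed on the bench beyond the lip end of the case, 110 (x) x 250 (y) x 4 mm; origin under its centre, long axis its y.
- lid (a joint): Angle of the case's lid (rad): 0 shut, about 2.1 at the start (open, leaning back), stop at 2.25. A panel 84 x 222 x 8 mm hinged along the case's +x long side: hinge axis along the case's y at case x = 42, z = 30.5. Stiff hinge (0.11 N m): it stays where it is left; push it shut from behind. Shut, its top is at z 38.
- lid_edge (a point): Middle of the lid's free long edge, half-way through its thickness (84 mm from the hinge).
- ring_big: Loose flat brass ring, 44 mm across, 4 mm thick, origin under its centre; to be left alone.
- ring_small: Loose flat brass ring, 36 mm across, 4 mm thick, origin under its centre; to be left alone.
- jar: Amber jar with black cap, 48 mm across, 55 mm high, origin under its centre; to be left alone.
- link: Loose flat rectangular brass link, 50 x 30 x 4 mm with a slot through it, origin under its centre; to be left alone.
Not all that is in view belongs to the job. There is more than one size of the part that bears plate_center; the job needs the middle-sized.

How it is judged:
By the outcome, as a careful person would: the job done as asked, in the order asked, and still so for the second after the job is handed in, with the robot touching nothing.
It also fails if it takes over 67 s, if anything falls off the work surface, if the arm or the gripper's body presses on something with over 40 N, if the wrist force passes 120 N, or if a joint passes its speed limit or range.

### The arm

A 6-joint arm with a two-finger parallel gripper is mounted at the origin on the work surface. World frame = base frame: x ahead of the robot, y to its left, z up, the work surface at z = 0. Lengths are in m, angles in rad, forces in N, time in s.
With the tool pointing down it reaches from about 0.375 to 0.9 m from the base axis. Payload 3.1 kg.
Tool frame: the origin (TCP) lies at the very end of the fingers, on their centre line; the grasp point (between the pads) lies 19 mm behind it; z points along the fingers, y is the line along which they close (so a half turn about z gives the same grasp; the last joint's range is limited). The gripper opens to 85 mm and grips with 20 to 120 N. Pads are 22 mm wide; open, the fingers measure 114 mm over their backs; the gripper's body (76 mm by 85 mm) begins 54 mm behind the grasp point. The pads swing forward as they close: fully open they stand 13 mm farther back than shut.
Start: joints at [-1.296, 0.527, 1.433, -0, 1.181, -0.178], TCP at [0.274, -0.562, 0.231] pointing down, gripper open.
Joint ranges: [-3.08, 3.08], [-0.75, 2.2], [0.22, 2.44], [-1.43, 4.57], [0, 2.65], [-2.85, 2.85]. Speed limits (rad/s): [2.79, 2.79, 3.14, 3.14, 3.14, 3.14].

### API

Orientations are given as a unit quaternion [x, y, z, w].
In Python, from station import manip gives the robot as it stands.
- The arm moves only by the shell command python3 -m handwheel 'ROWS' [FORCE]. ROWS is JSON, a list of rows, each a list of 7 numbers: the shift along the world's x, y, z in mm, then the turn, a rotation vector about the world's x, y, z in degrees, then the opening, from 0 (shut) to 1 (fully open). A call has exactly 10 rows; each row shifts and turns the commanded pose from where the row before left it; what a row does not reach is not made up. A row lasts 1/8 s, in which the tool goes at most 62.5 mm and 10.7 degrees, less where a joint would pass 70% of its speed; a pose out of reach is approached as far as the arm can. A call is refused whole if a number of a shift passes 62.5 or a number of a turn 10.7, either way. A call with a gripper value outside its range is refused whole. The fingers move at their own pace and stop on an object; FORCE is the grip in N (left out, the last holds). Time passes only in rows, so rows that do not move let the fingers close, or fill a call up. It gives the time, the measured TCP pose, the force, the opening and the grip force at its end, in the units of the state.
- manip.sense(): the state, without advancing time (a new reading comes with each control period).
- manip.snapshot(name): name is "scene" or "top" or "wrist"; returns the picture (384x512x3 uint8, red, green, blue); there is no depth.
- manip.get_calibration(name): a dict with "K" (3x3 intrinsics, pixels), "rvec" (rotation vector, rad) and "tvec" (3), from world to camera coordinates, as OpenCV has them. Camera axes: x right, y down, z forward; pixel columns grow to the right and rows downward; lengths in m; the calibration is good to about 2 mm. A picture is of the moment at which its call begins: read the wrist's pose just before it. get_calibration takes no time and is no camera call; for the wrist camera it gives the pose at the moment of the call.
- manip.sign_off(): hands the job in; it is judged then, once.
The state is a dict: "t": time; "q": joint angles; "qd": joint speeds; "tau": joint torques, N m; "tcp_pos": TCP position; "tool_rot": TCP orientation; "force": force on the tool from outside, world axes, zero at the start; "ft_torque": the same for the moment, N m; "finger_gap": opening from 0.0 (shut) to 1.0 (fully open); "gripper_force": force on a finger pad.
Only numpy, scipy, OpenCV 4.12 (cv2) and the standard library are available. Lean on these libraries where they do the work, as an engineer would, in place of code of your own. Each camera call takes 0.05 s, during which the arm holds its last target. There are 200 camera calls.

## Working session

There is one attempt and no reset: what is moved stays moved. The work goes in short steps, Python scripts to look and compute and a shell command to move; the robot and the scene stay as the last step left them, time stands still between calls to the robot, and variables do not carry over. Pictures are saved under pics/ and viewed, at most 12 in all, crops included, and the job is handed in when it is done.

```bash
mkdir -p pics; ls; cat > h.py <<'E'
import numpy as np, cv2
from station import manip
def cal(n):
    c=manip.get_calibration(n); return np.array(c["K"],float),np.array(c["rvec"],float),np.array(c["tvec"],float).ravel()
def px(n,u,v,z,c=None):
    K,r,t=c or cal(n); R=cv2.Rodrigues(r)[0]; d=R.T@np.linalg.inv(K)@[u,v,1]; o=-R.T@t
    return o+d*(z-o[2])/d[2]
def proj(n,P,c=None):
    K,r,t=c or cal(n); return cv2.projectPoints(np.array(P,float).reshape(-1,3),r,t,K,None)[0].reshape(-1,2)
def snap(n,f):
    im=manip.snapshot(n)[:,:,::-1].copy(); cv2.imwrite(f"pics/{f}.png",im); return im
E
python3 - <<'E'
from h import *
a=snap("scene","s0");b=snap("top","t0")
cv2.imwrite("pics/top_b.png",cv2.resize(b,(800,600),interpolation=cv2.INTER_CUBIC))
cv2.imwrite("pics/sc_b.png",cv2.resize(a,(800,600),interpolation=cv2.INTER_CUBIC))
print(manip.sense())
for n in("scene","top"):
  K,r,t=cal(n);print(n,K.tolist(),-cv2.Rodrigues(r)[0].T@t)
E
```

```text
pics
{'t': 0.1, 'q': array([-1.29549995e+00,  5.28351219e-01,  1.43377459e+00, -3.93768881e-05,
        1.18138251e+00, -1.78496220e-01]), 'qd': array([ 0.00110014, -0.00106467, -0.00257136, -0.00122895,  0.00046064,
       -0.00031041]), 'tau': array([ 3.51883209e-04, -4.43305564e+01, -1.78586805e+01, -1.52745042e-04,
        3.89745052e-03,  1.19800652e-05]), 'tcp_pos': array([ 0.2738282 , -0.56111065,  0.23044483]), 'tool_rot': array([ 9.74367146e-01,  2.24961657e-01, -6.45270028e-05, -9.55830285e-04]), 'force': array([ 0.39563174, -0.0083814 , -0.78847552]), 'ft_torque': array([-0.02765498,  0.01744153,  0.00263474]), 'gripper_force': 0.0, 'finger_gap': 0.9972475519151603}
scene [[451.5762058997687, 0.0, 255.96932404072163], [0.0, 451.5762058997687, 191.5039361159834], [0.0, 0.0, 1.0]] [ 1.06069583 -0.51512793  0.80955035]
top [[476.96316758070594, 0.0, 255.27581793257238], [0.0, 476.96316758070594, 183.88515591794658], [0.0, 0.0, 1.0]] [0.36571146 0.05106305 1.02763641]
```

View pics/top_b.png

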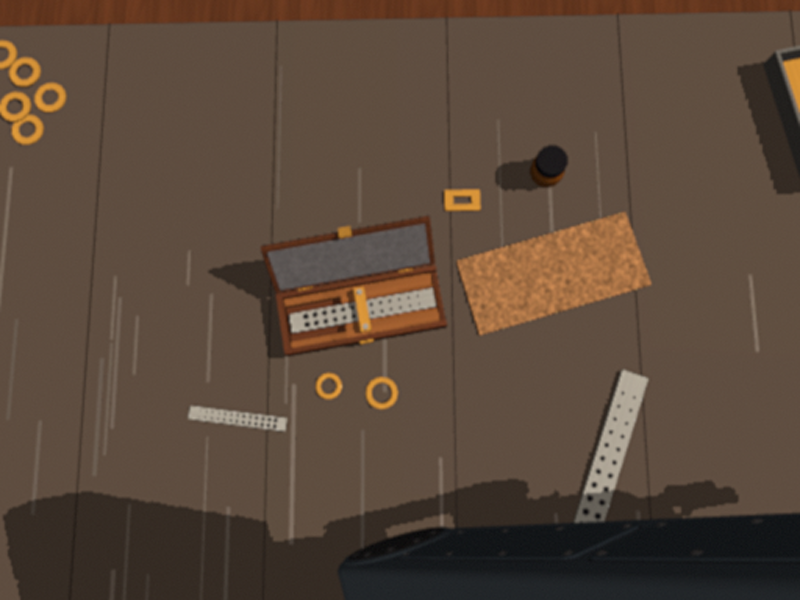

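View pics/sc_b.png

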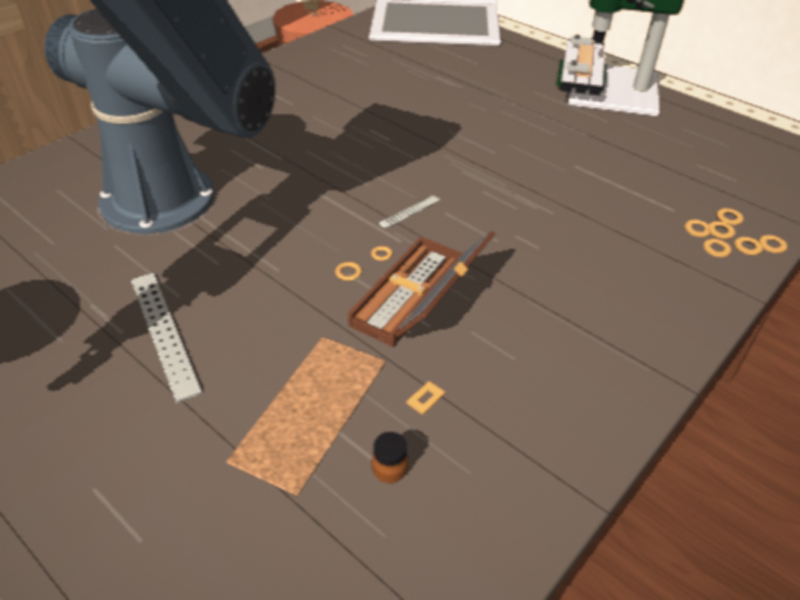

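Top view (800-scale): candidates for the plate are the one in the case (362,310), a small one (238,419), a large one (612,445). The one in the case is the middle-sized one. The lip/nose end is on the right towards the mat, the hinge on the upper (+x) side. I'll take a close crop to check this.

```bash
python3 - <<'E'
from h import *
b=cv2.imread("pics/t0.png")
c=b[130:235,160:300]; cv2.imwrite("pics/tc.png",cv2.resize(c,None,fx=5.7,fy=5.7,interpolation=cv2.INTER_CUBIC))
E
```

```text
(no output)
```

View pics/tc.png

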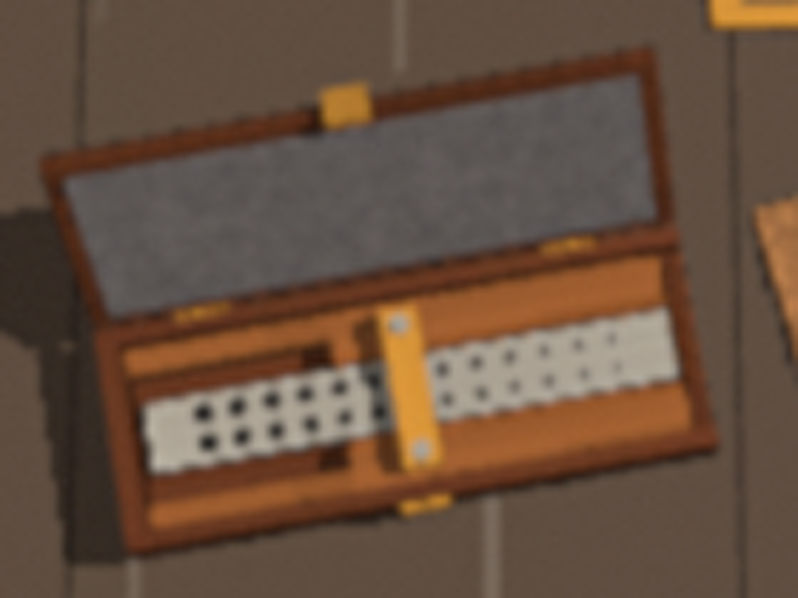

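```bash
cat >> h.py <<'E'
def fit(n,obs,c=None):
    """obs: list of (u,v,[x,y,z] local m) -> x,y,yaw"""
    from scipy.optimize import least_squares
    L=np.array([o[2] for o in obs]);U=np.array([o[:2] for o in obs],float);c=c or cal(n)
    def w(p):
        C,S=np.cos(p[2]),np.sin(p[2]); return np.c_[p[0]+C*L[:,0]-S*L[:,1],p[1]+S*L[:,0]+C*L[:,1],L[:,2]]
    s=least_squares(lambda p:(proj(n,w(p),c)-U).ravel(),[U_[0] for U_ in [px(n,*U.mean(0),.02,c)]]+[px(n,*U.mean(0),.02,c)[1],0.1],loss='soft_l1')
    return s.x,s.fun.reshape(-1,2)
E
python3 - <<'E'
from h import *
def C(u,v): return (160+(u+.5)/5.7-.5,130+(v+.5)/5.7-.5)
m=1e-3
case=[(128,552,-42,111,30),(717,446,-42,-111,30),(377,310,30,5,29),(412,305,30,-9,29),(440,463,-30,-9,29),(405,469,-30,5,29),(125,352,35,103,18),(661,258,35,-103,20),(692,428,-35,-103,20),(152,528,-35,103,18)]
o=[(*C(a,b),[x*m,y*m,z*m]) for a,b,x,y,z in case]
p,r=fit("top",o);print("case",p,np.degrees(p[2]));print(r.round(1).tolist())
pl=[(145,404,13,100,18),(153,473,-13,100,18),(670,310,13,-100,18),(681,378,-13,-100,18)]
o=[(*C(a,b),[x*m,y*m,z*m]) for a,b,x,y,z in pl]
p,r=fit("top",o);print("plate",p,np.degrees(p[2]));print(r.round(1).tolist())
s=.64
mt=[(458,262,55,125),(627,213,55,-125),(651,284,-55,-125),(480,334,-55,125)]
o=[((a+.5)*s-.5,(b+.5)*s-.5,[x*m,y*m,.004]) for a,b,x,y in mt]
p,r=fit("top",o);print("mat",p,np.degrees(p[2]));print(r.round(1).tolist())
for n,(u,v,z) in dict(lidT=(45,157,.1),lidN=(653,50,.1)).items(): print(n,px("top",*C(u,v),z))
for n,(u,v,z) in dict(jar=(550,162,.055),link=(462,200,.004),rs=(329,386,.004),rb=(382,393,.004),big1=(634,375,.005),big2=(592,520,.005)).items(): print(n,px("top",u*s,v*s,z)[:2].round(3))
E
```

```text
case [0.52070459 0.12626618 0.16890127] 9.677329792871793
[[-0.3, -0.2], [0.3, -0.2], [0.1, 0.3], [0.5, 0.0], [0.3, -0.2], [-0.1, -0.1], [-0.4, -0.4], [-0.3, -0.9], [0.2, 1.0], [-0.3, 0.7]]
plate [0.52097131 0.12399119 0.1690651 ] 9.686716963630762
[[0.0, 0.1], [0.4, -0.2], [-0.4, 0.2], [-0.1, -0.0]]
mat [ 0.57293874 -0.1424987   0.27329531] 15.658668093402566
[[-0.7, -1.0], [-0.3, -0.8], [1.2, 0.8], [0.1, 0.8]]
lidT [0.59309019 0.24787582 0.1       ]
lidN [0.62924065 0.03334764 0.1       ]
jar [ 0.716 -0.134]
link [ 0.68  -0.017]
rs [0.418 0.171]
rb [0.408 0.098]
big1 [ 0.43  -0.244]
big2 [ 0.241 -0.177]
```

```bash
python3 -m handwheel '[[26,50,0,0,0,7.4,0],[26,50,0,0,0,7.4,0],[26,50,0,0,0,7.4,0],[26,50,0,0,0,7.4,0],[26,50,0,0,0,7.4,0],[25,50,0,0,0,7.4,0],[25,50,-10,0,0,7.4,0],[20,50,-10,0,0,7.4,0],[20,50,-10,0,0,7.4,0],[15,50,-10,0,0,7.1,0]]' 40
python3 -m handwheel '[[0,50,-10,0,0,0,0],[0,50,-10,0,0,0,0],[0,50,-10,0,0,0,0],[0,50,-10,0,0,0,0],[0,40,-10,0,0,0,0],[0,28,-10,0,0,0,0],[0,0,-20,0,0,0,0],[0,0,-20,0,0,0,0],[0,0,0,0,0,0,0],[0,0,0,0,0,0,0]]' 40
python3 - <<'E'
from h import *
from scipy.spatial.transform import Rotation as R
s=manip.sense();print(R.from_quat(s['tool_rot']).as_matrix().round(3),s['q'].round(3))
a=snap("wrist","w1");cv2.imwrite("pics/w1b.png",cv2.resize(a,(800,600)))
E
```

```text
t: 1.35
tcp_pos: [0.5096, -0.06, 0.1908]
tool_rot: [0.643, 0.766, 0.0, 0.0]
force: [0.7, -0.4, -0.6]
finger_gap: 0.0
gripper_force: 0.0
t: 2.6
tcp_pos: [0.5093, 0.2063, 0.0916]
tool_rot: [0.645, 0.764, 0.0, 0.0]
force: [0.4, 0.0, -0.1]
finger_gap: 0.001
gripper_force: 0.0
[[-0.168  0.986  0.   ]
 [ 0.986  0.168  0.   ]
 [-0.     0.    -1.   ]] [ 0.181  0.631  1.74  -0.     0.77   0.012]
```

View pics/w1b.png

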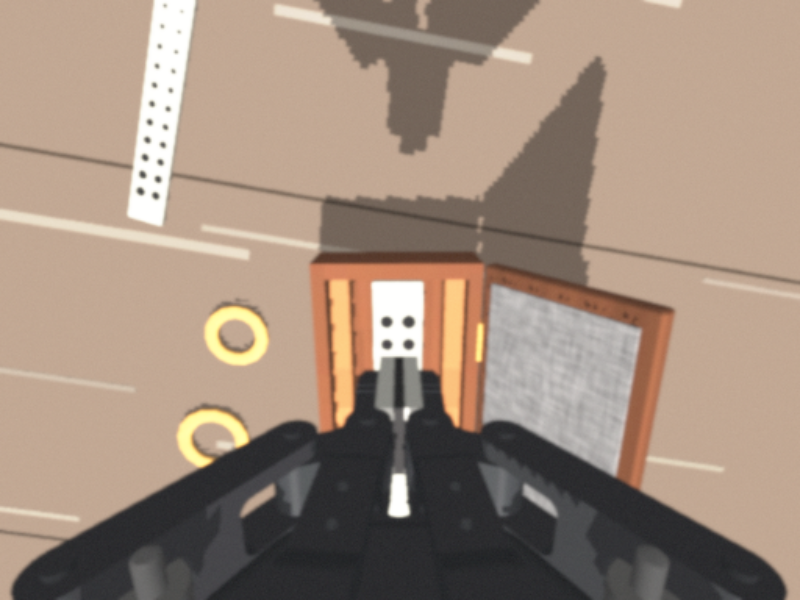

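The wrist view shows the plate tail edge at (372..424, 281), tail-wall corners (312,262) and (484,262). The finger is centred over the plate.

```bash
python3 - <<'E'
from h import *
s=.64
y=np.array([-np.sin(.169),np.cos(.169)]);x=np.array([np.cos(.169),np.sin(.169)]);o=np.array([.5207,.1263])
for u,v,z in [(372,281,.018),(424,281,.018),(312,262,.03),(484,262,.03),(324,279,.03)]:
    p=px("wrist",u*s,v*s,z)[:2]-o; print((p@x*1e3).round(1),(p@y*1e3).round(1))
p=manip.sense()['tcp_pos'][:2]-o;print(p@x*1e3,p@y*1e3)
print(proj("wrist",[manip.sense()['tcp_pos']])/s)
E
```

```text
-10.4 97.3
16.5 97.2
-38.4 110.0
44.5 110.0
-33.0 101.6
2.510821724403138 80.70597528125661
[[396.65927202 378.17858525]]
```

```bash
python3 -m handwheel '[[0,0,-20,-3.2,-0.55,0,0],[0,0,-20,-3.2,-0.55,0,0],[0,0,-15,0,0,0,0],[0,0,-8,0,0,0,0],[0,0,-3,0,0,0,0],[0,0,-3,0,0,0,0],[0,0,-3,0,0,0,0],[0,0,-2,0,0,0,0],[0,0,-2,0,0,0,0],[0,0,-2,0,0,0,0]]' 40
```

```text
t: 3.9
tcp_pos: [0.5091, 0.2064, 0.0133]
tool_rot: [0.644, 0.763, -0.036, 0.043]
force: [-0.3, 0.7, 0.8]
finger_gap: -0.0
gripper_force: 0.4
```

```bash
python3 -m handwheel '[[0,0,-1,0,0,0,0],[0,0,-1,0,0,0,0],[0,0,-0.5,0,0,0,0],[0,0,-0.5,0,0,0,0],[0,0,0,0,0,0,0],[0,0,-0.5,0,0,0,0],[0,0,0,0,0,0,0],[0,0,0,0,0,0,0],[0,0,0,0,0,0,0],[0,0,0,0,0,0,0]]' 40
```

```text
t: 5.15
tcp_pos: [0.5091, 0.2063, 0.0109]
tool_rot: [0.644, 0.763, -0.036, 0.044]
force: [-1.5, -0.2, 9.1]
finger_gap: -0.0
gripper_force: 4.4
```

```bash
python3 -m handwheel '[[0.3,-2,-0.3,0,0,0,0],[0.3,-2,0,0,0,0,0],[0.3,-2,0,0,0,0,0],[0.3,-2,0,0,0,0,0],[0.4,-2,0,0,0,0,0],[0.4,-2,0,0,0,0,0],[0.3,-2,0,0,0,0,0],[0.3,-2,0,0,0,0,0],[0,0,0,0,0,0,0],[0,0,0,0,0,0,0]]' 40
python3 - <<'E'
from h import *
a=snap("scene","s2");cv2.imwrite("pics/s2c.png",cv2.resize(a[140:230,210:320],None,fx=6,fy=6,interpolation=cv2.INTER_CUBIC))
E
```

```text
t: 6.4
tcp_pos: [0.5135, 0.1917, 0.0115]
tool_rot: [0.644, 0.763, -0.034, 0.045]
force: [-0.8, 4.2, 11.8]
finger_gap: -0.003
gripper_force: 6.5
```

View pics/s2c.png

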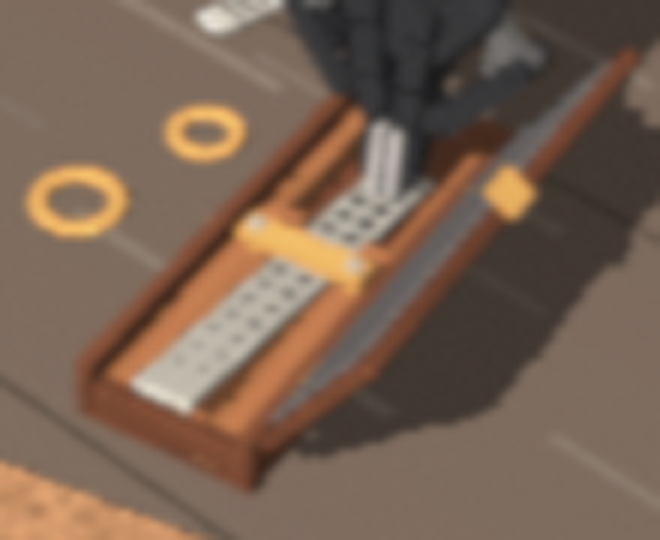

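```bash
cat >> h.py <<'E'
yaw=.169; CO=np.array([.5230,.1263])
XA=np.array([np.cos(yaw),np.sin(yaw)]);YA=np.array([-np.sin(yaw),np.cos(yaw)])
def c2w(x,y,z): return np.r_[CO+XA*x/1e3+YA*y/1e3,z/1e3]
def w2c(p): d=np.array(p[:2])-CO; return np.r_[d@XA,d@YA]*1e3
E
python3 - <<'E'
from h import *
for d in (0,5,10,15):
    th=np.arctan(9/(73-d)); L=127+d
    P=[c2w(s*13,25-L*np.cos(th)-5*np.sin(th)*-1*0,13+L*np.sin(th)+5*np.cos(th)) for s in(-1,1)]
    print(d,((proj("scene",P)-[210,140])*6).round())
print(((proj("scene",[c2w(-35,-111,20),c2w(35,-111,20),c2w(-35,-103,20),c2w(-42,-111,30),c2w(42,-111,30)])-[210,140])*6).round())
print(w2c(manip.sense()['tcp_pos']))
E
```

```text
0 [[146. 363.]
 [201. 389.]]
5 [[139. 368.]
 [194. 393.]]
10 [[133. 371.]
 [187. 397.]]
15 [[126. 374.]
 [181. 400.]]
[[ 88. 380.]
 [233. 450.]
 [ 99. 368.]
 [ 73. 356.]
 [249. 440.]]
[ 1.67459385 66.03725906]
```

```bash
python3 -m handwheel '[[0.3,-2,0,0,0,0,0],[0.4,-2,0,0,0,0,0],[0.1,-0.5,0,0,0,0,0],[0,0,1,0,0,0,0],[0,0,2,0,0,0,0],[0,0,2,0,0,0,0],[0,0,3,0,0,0,0],[0,0,10,0,0,0,0],[0,0,30,0,0,0,0],[0,0,40,0,0,0,0]]' 40
python3 - <<'E'
from h import *
print(w2c(manip.sense()['tcp_pos']),manip.sense()['tcp_pos'])
for Y in(-124,-60): print(c2w(0,Y,12))
E
```

```text
t: 7.7
tcp_pos: [0.5112, 0.1853, 0.0976]
tool_rot: [0.644, 0.763, -0.038, 0.042]
force: [1.1, -0.1, 1.0]
finger_gap: 0.004
gripper_force: 0.0
[-1.73735604 60.12656658] [0.51117431 0.18527775 0.09762672]
[0.54385639 0.00406657 0.012     ]
[0.5330918  0.06715479 0.012     ]
```

```bash
python3 -m handwheel '[[6,-35,0,1.65,0.28,0,0.5],[6,-35,0,1.65,0.28,0,0.5],[6,-35,0,0,0,0,0.5],[6,-35,0,0,0,0,0.5],[6,-30,0,0,0,0,0.5],[3,-20,0,0,0,0,0.5],[0,0,-20,0,0,0,0.5],[0,0,0,0,0,0,0.5],[0,0,0,0,0,0,0.5],[0,0,0,0,0,0,0.5]]' 60
python3 - <<'E'
from h import *
print(w2c(manip.sense()['tcp_pos']))
a=snap("wrist","w3");cv2.imwrite("pics/w3b.png",cv2.resize(a,(800,600)))
c=cal("wrist");np.save("c3.npy",np.array([c[0].ravel().tolist()+c[1].ravel().tolist()+c[2].tolist()]))
P=[c2w(-13,-121,25),c2w(13,-121,25),c2w(-35,-111,20),c2w(35,-111,20),c2w(-42,-111,30),c2w(42,-111,30)]
print((proj("wrist",P)/.64).round())
E
```

```text
t: 8.95
tcp_pos: [0.5457, -0.0038, 0.0781]
tool_rot: [0.644, 0.764, -0.017, 0.021]
force: [0.5, -0.6, 0.3]
finger_gap: 0.5
gripper_force: 0.0
[   0.45856388 -132.06868096]
[[368. 298.]
 [423. 298.]
 [322. 275.]
 [470. 275.]
 [303. 281.]
 [489. 282.]]
```

View pics/w3b.png

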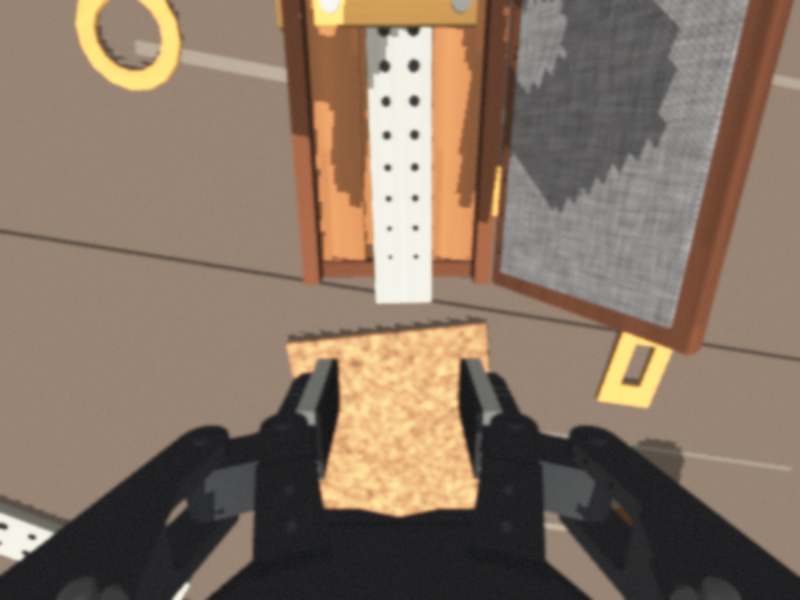

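```bash
python3 -m handwheel '[[0.8,4.2,-10,0,0,0,0.5],[0.8,4.2,-15,0,0,0,0.5],[0,0,-15,0,0,0,0.5],[0,0,-15,0,0,0,0.5],[0,0,-9,0,0,0,0.5],[0,0,0,0,0,0,0.5],[0,0,0,0,0,0,0.2],[0,0,0,0,0,0,0.2],[0,0,0,0,0,0,0.2],[0,0,0,0,0,0,0.2]]' 60
```

```text
t: 10.25
tcp_pos: [0.5471, 0.0041, 0.0139]
tool_rot: [0.644, 0.764, -0.018, 0.021]
force: [-0.6, 0.2, 3.2]
finger_gap: 0.27
gripper_force: 58.9
```

```bash
python3 -m handwheel '[[0.5,-3,0.3,0,0,0,0.2],[1,-5.9,0.3,0,0,0,0.2],[1,-5.9,0.3,0,0,0,0.2],[1,-5.9,0.3,0,0,0,0.2],[1,-5.9,0.3,0,0,0,0.2],[1,-5.9,0.3,0,0,0,0.2],[1,-5.9,0.3,0,0,0,0.2],[1,-5.9,0.3,0,0,0,0.2],[0.8,-5,0.2,0,0,0,0.2],[0,0,0,0,0,0,0.2]]' 60
python3 - <<'E'
from h import *
print(w2c(manip.sense()['tcp_pos']))
a=snap("wrist","w4");cv2.imwrite("pics/w4b.png",cv2.resize(a,(800,600)))
E
```

```text
t: 11.5
tcp_pos: [0.5556, -0.0459, 0.0161]
tool_rot: [0.645, 0.764, -0.018, 0.021]
force: [-0.1, -1.7, 1.1]
finger_gap: 0.267
gripper_force: 58.8
[   3.13463111 -175.20623907]
```

View pics/w4b.png

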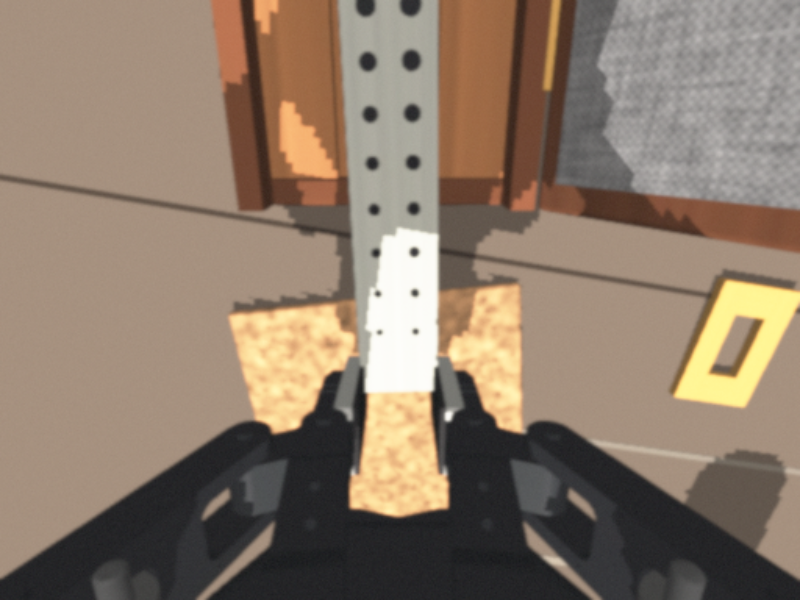

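```bash
python3 -m handwheel '[[0,0,0,0,0,0,0.5],[0,0,0,0,0,0,0.5],[0,0,0,0,0,0,0.5],[-1.7,9.8,0.3,0,0,0,0.5],[-1.7,9.8,0.3,0,0,0,0.5],[-1.7,9.8,0.3,0,0,0,0.5],[-1.7,9.8,0,0,0,0,0.5],[-1.6,9.3,0,0,0,0,0.5],[0,0,0,0,0,0,0.2],[0,0,0,0,0,0,0.2]]' 60
python3 -m handwheel '[[0,0,0,0,0,0,0.2],[0,0,0,0,0,0,0.2],[1,-5.9,0.3,0,0,0,0.2],[1,-5.9,0.3,0,0,0,0.2],[1.4,-7.9,0.4,0,0,0,0.2],[1.4,-7.9,0.4,0,0,0,0.2],[1.4,-7.9,0.4,0,0,0,0.2],[1.4,-7.9,0.4,0,0,0,0.2],[0,0,0,0,0,0,0.2],[0,0,0,0,0,0,0.2]]' 80
python3 - <<'E'
from h import *
print(w2c(manip.sense()['tcp_pos']),manip.sense()['ft_torque'])
E
```

```text
t: 12.8
tcp_pos: [0.5468, 0.0036, 0.0173]
tool_rot: [0.645, 0.764, -0.018, 0.021]
force: [-0.7, 1.7, 3.1]
finger_gap: 0.281
gripper_force: 58.5
t: 14.05
tcp_pos: [0.5547, -0.0404, 0.0192]
tool_rot: [0.645, 0.764, -0.018, 0.021]
force: [-0.3, -0.4, 1.6]
finger_gap: 0.269
gripper_force: 78.2
[   3.26106142 -169.64446906] [-0.00398256 -0.01728909 -0.0021105 ]
```

```bash
python3 -m handwheel '[[1,-6,1,0,0,0,0.2],[1.5,-8,4,0,0,0,0.2],[2,-10,8,0,0,0,0.2],[4,-18,10,0,0,0,0.2],[5,-24,10,0.8,0.1,1.5,0.2],[5,-24,10,0.8,0.1,1.5,0.2],[5,-24,7,0.8,0.1,1.5,0.2],[5,-22,0,0.7,0.2,1.5,0.2],[4,-16,0,0,0,0,0.2],[0,0,0,0,0,0,0.2]]' 100
python3 - <<'E'
from h import *
a=snap("scene","s5");b=snap("top","t5");w=snap("wrist","w5")
c=cv2.resize(a[150:330,130:330],(667,600),interpolation=cv2.INTER_CUBIC);cv2.imwrite("pics/s5c.png",c)
print(manip.sense()['ft_torque'])
E
```

```text
t: 15.3
tcp_pos: [0.5874, -0.1938, 0.0695]
tool_rot: [0.605, 0.796, 0.001, 0.002]
force: [-0.6, 0.6, -2.1]
finger_gap: 0.261
gripper_force: 98.4
[-0.0256871  -0.02479653 -0.02445285]
```

View pics/s5c.png

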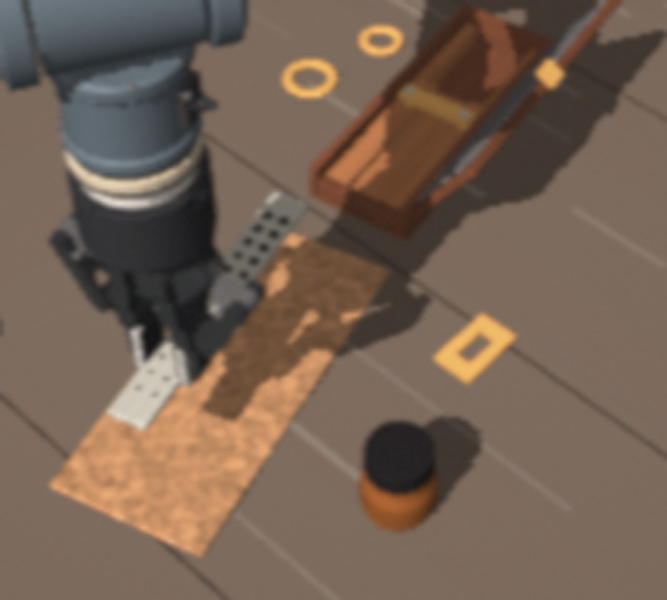

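```bash
python3 -m handwheel '[[0,0,-12,0,0,0,0.2],[0,0,-12,0,0,0,0.2],[0,0,-12,0,0,0,0.2],[0,0,-10,0,0,0,0.2],[0,0,-7,0,0,0,0.2],[0,0,-5,0,0,0,0.2],[0,0,-2,0,0,0,0.2],[0,0,-1.5,0,0,0,0.2],[0,0,-1,0,0,0,0.2],[0,0,0,0,0,0,0.2]]' 100
```

```text
t: 16.7
tcp_pos: [0.5871, -0.1921, 0.0069]
tool_rot: [0.604, 0.797, 0.001, 0.001]
force: [-0.0, 0.4, -1.8]
finger_gap: 0.262
gripper_force: 98.4
```

```bash
python3 -m handwheel '[[0,0,-1,0,0,0,0.2],[0,0,-0.7,0,0,0,0.2],[0,0,0,0,0,0,0.3],[0,0,0,0,0,0,0.35],[0,0,0,0,0,0,0.4],[0,0,0,0,0,0,0.5],[0,0,0,0,0,0,0.5],[0,0,10,0,0,0,0.5],[0,0,30,0,0,0,0.5],[0,0,50,0,0,0,0.5]]' 60
python3 - <<'E'
from h import *
w=snap("wrist","w6");a=snap("scene","s6")
x=cv2.resize(w,(440,330));y=cv2.resize(a[170:340,110:270],(350,330));cv2.imwrite("pics/m6.png",np.hstack([x,y]))
# lid geometry
for th in(2.1,):
    print((proj("top",[c2w(42-84*np.cos(th),s*111,30.5+84*np.sin(th)) for s in(-1,0,1)])/.64).round())
print(c2w(105,0,85),c2w(100,0,0),manip.sense()['tcp_pos'])
E
```

```text
t: 17.95
tcp_pos: [0.5858, -0.1914, 0.0949]
tool_rot: [0.604, 0.797, 0.001, -0.001]
force: [1.0, -0.1, 0.3]
finger_gap: 0.502
gripper_force: 0.0
[[430. 219.]
 [345. 234.]
 [260. 249.]]
[0.62650411 0.14396065 0.085     ] [0.62157535 0.14311967 0.        ] [ 0.59075803 -0.19388408  0.10101583]
```

View pics/m6.png

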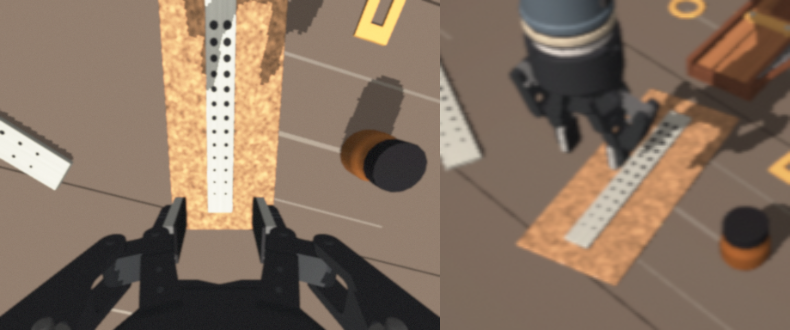

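Plate lies flat and fully on the mat (wrist view nose at (220,212), mat border around it). Next, the lid.

```bash
python3 -m handwheel '[[5,10,30,0,0,-0.6,0],[5,20,30,0,0,-0.6,0],[5,35,25,0,0,-0.6,0],[6,40,5,0,0,-0.6,0],[6,40,0,0,0,-0.6,0],[6,40,0,0,0,-0.6,0],[6,40,0,0,0,-0.6,0],[6,40,0,0,0,-0.6,0],[5,30,0,0,0,-0.6,0],[3,20,0,0,0,-0.6,0]]' 40
python3 -m handwheel '[[0,0,-20,0,0,0,0],[0,0,-25,0,0,0,0],[0,0,-25,0,0,0,0],[0,0,-20,0,0,0,0],[0,0,-13,0,0,0,0],[0,0,0,0,0,0,0],[0,0,0,0,0,0,0],[0,0,0,0,0,0,0],[0,0,0,0,0,0,0],[0,0,0,0,0,0,0]]' 40
python3 - <<'E'
from h import *
s=manip.sense()['tcp_pos'];print(w2c(s))
E
```

```text
t: 19.3
tcp_pos: [0.6397, 0.1248, 0.1849]
tool_rot: [0.644, 0.765, 0.001, 0.001]
force: [-0.4, -0.2, 0.3]
finger_gap: -0.001
gripper_force: 0.0
t: 20.55
tcp_pos: [0.6402, 0.123, 0.0824]
tool_rot: [0.645, 0.764, 0.001, 0.001]
force: [0.1, -0.5, 0.6]
finger_gap: -0.001
gripper_force: 0.0
[114.95857826 -22.95326081]
```

```bash
python3 -m handwheel '[[-7.9,-1.3,0,0,0,0,0],[-7.9,-1.3,0,0,0,0,0],[-7.9,-1.3,0,0,0,0,0],[-7.9,-1.3,0,0,0,0,0],[-7.9,-1.3,0,0,0,0,0],[-7.9,-1.3,0,0,0,0,0],[-7.9,-1.4,0,0,0,0,0],[-7.9,-1.4,0,0,0,0,0],[-7.9,-1.4,0,0,0,0,0],[0,0,0,0,0,0,0]]' 40
python3 - <<'E'
from h import *
s=manip.sense()['tcp_pos'];print(w2c(s),s)
E
```

```text
t: 21.8
tcp_pos: [0.5668, 0.1108, 0.0815]
tool_rot: [0.645, 0.764, -0.0, -0.0]
force: [0.1, 0.6, 0.1]
finger_gap: 0.003
gripper_force: 0.0
[ 40.57276012 -22.61754435] [0.56679893 0.11082888 0.08146393]
```

```bash
python3 -m handwheel '[[-7.9,-1.3,0,0,0,0,0],[-7.9,-1.3,0,0,0,0,0],[-7.9,-1.3,0,0,0,0,0],[-7.9,-1.3,0,0,0,0,0],[-6,-1,-2,0,0,0,0],[-5,-0.8,-7,0,0,0,0],[-4,-0.7,-8,0,0,0,0],[-3,-0.5,-8,0,0,0,0],[-2,-0.3,-7,0,0,0,0],[0,0,0,0,0,0,0]]' 40
python3 - <<'E'
from h import *
s=manip.sense()['tcp_pos'];print(w2c(s),s)
a=snap("scene","s7");cv2.imwrite("pics/s7c.png",cv2.resize(a[110:230,200:360],(800,600),interpolation=cv2.INTER_CUBIC))
E
```

```text
t: 23.05
tcp_pos: [0.5168, 0.1025, 0.0491]
tool_rot: [0.645, 0.764, 0.001, 0.001]
force: [-0.1, 0.4, 0.5]
finger_gap: 0.0
gripper_force: 0.0
[-10.16284372 -22.43129775] [0.51675481 0.10247891 0.04906553]
```

View pics/s7c.png

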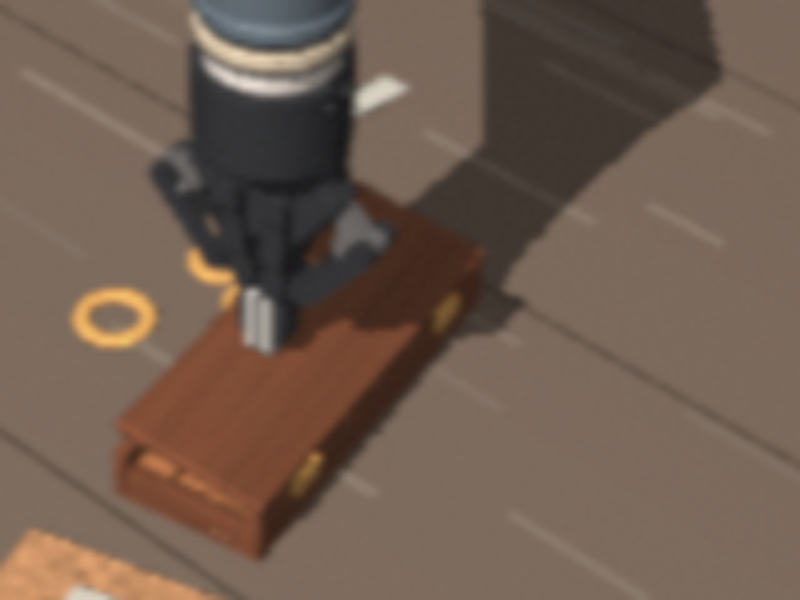

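The lid is nearly shut, with a small gap visible at its free edge (120,450). I'll press it down.

```bash
python3 -m handwheel '[[-2,-0.3,-3,0,0,0,0],[-2,-0.3,-3,0,0,0,0],[-2,-0.3,-2,0,0,0,0],[-1,-0.2,-1,0,0,0,0],[0,0,-1,0,0,0,0],[0,0,-1,0,0,0,0],[0,0,-0.5,0,0,0,0],[0,0,0,0,0,0,0],[0,0,0,0,0,0,0],[0,0,0,0,0,0,0]]' 40
```

```text
t: 24.35
tcp_pos: [0.5099, 0.1014, 0.0386]
tool_rot: [0.645, 0.764, 0.001, 0.001]
force: [-1.9, -1.7, 3.9]
finger_gap: 0.001
gripper_force: 1.9
```

```bash
python3 -m handwheel '[[0,0,-0.5,0,0,0,0],[0,0,-0.5,0,0,0,0],[0,0,-0.5,0,0,0,0],[0,0,-0.5,0,0,0,0],[0,0,0,0,0,0,0],[0,0,0,0,0,0,0],[0,0,0,0,0,0,0],[0,0,0,0,0,0,0],[0,0,0,0,0,0,0],[0,0,0,0,0,0,0]]' 40
```

```text
t: 25.6
tcp_pos: [0.5099, 0.1014, 0.0384]
tool_rot: [0.645, 0.764, 0.001, 0.001]
force: [-3.6, -1.3, 19.2]
finger_gap: 0.001
gripper_force: 9.5
```

```bash
python3 -m handwheel '[[0,0,3,0,0,0,0],[0,0,10,0,0,0,0],[0,0,30,0,0,0,0],[0,0,40,0,0,0,0],[-5,-20,40,0,0,0,0],[-10,-40,20,0,0,0,0],[-10,-50,0,0,0,0,0],[-10,-50,0,0,0,0,0],[-10,-50,0,0,0,0,0],[-10,-50,0,0,0,0,0]]' 40
python3 - <<'E'
from h import *
a=snap("scene","s8");b=snap("top","t8")
x=cv2.resize(a[120:330,130:320],(362,400));y=cv2.resize(b[110:290,150:430][:, :],(436,280));y=np.vstack([y,np.zeros((120,436,3),np.uint8)]);cv2.imwrite("pics/m8.png",np.hstack([x,y]))
E
```

```text
t: 26.85
tcp_pos: [0.4552, -0.1604, 0.1798]
tool_rot: [0.645, 0.764, 0.001, 0.002]
force: [1.3, 0.1, -0.2]
finger_gap: -0.0
gripper_force: 0.0
```

View pics/m8.png

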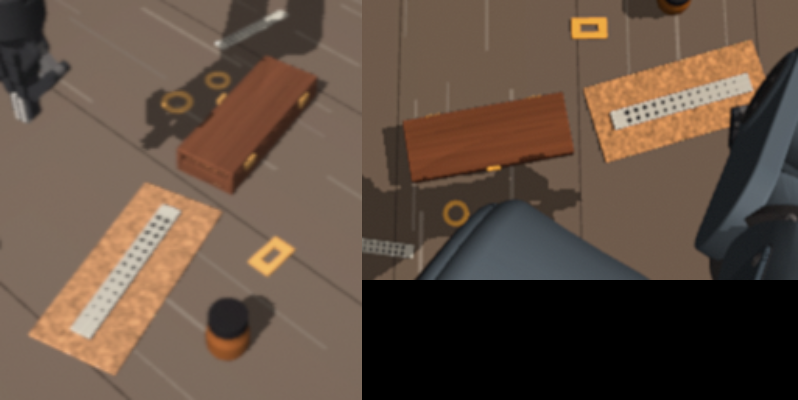

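The lid is shut, the plate is flat and fully on the mat, and the rings, link and jar look undisturbed.

```bash
python3 -c "
from station import manip
print(manip.sign_off())"
```

```text
the job is handed in; nothing more can be done
None
```

I drew the plate out from under the keeper and laid it flat on the cork mat, then shut the lid fully; the rings, link and jar look undisturbed in the last pictures, and the job was handed in at about 27 s of the 67 s allowed.

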